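# Put the drilling template away in its foam insert

### The arm

A 6-joint arm with a two-finger parallel gripper is mounted at the origin on the work surface. World frame = base frame: x ahead of the robot, y to its left, z up, the work surface at z = 0. Lengths are in m, angles in rad, forces in N, time in s.
With the tool pointing down it reaches from about 0.4 to 0.825 m from the base axis. Payload 7 kg.
Tool frame: the origin (TCP) lies between the finger pads; the fingertips stand 25 mm ahead of it and the grasp point (between the pads) lies 6 mm ahead of it (arm.tip_extent is the z of the fingertips in the tool frame, in m); z points along the fingers, x is the direction in which the jaws open and shut, and the axes are right-handed (so a half turn about z gives the same grasp; the last joint's range is limited). The gripper opens to 88 mm and grips with 3 to 60 N. Pads are 19 mm wide; open, the fingers measure 130 mm over their backs; the gripper's body (78 mm by 193 mm) begins 47 mm behind the grasp point.
Start: joints at [1.468, 0.359, 0.012, 0, -1.224, -0.288], TCP at [0.257, 0.624, 0.252] pointing down, gripper open.
Joint ranges: [-3.07, 3.07], [-1.43, 2.12], [-1.02, 1.25], [-3.03, 1.67], [-3.05, -0], [-3.03, 3.03]. Speed limits (rad/s): [2.39, 2.39, 3.01, 3.14, 3.14, 3.14].

### API

Orientations are given as [roll, pitch, yaw] about the fixed x, y, z axes, in that order (R = Rz(yaw) Ry(pitch) Rx(roll)).
In Python, from station import monitor, grab_frame, job_done, arm gives the robot as it stands.
- The arm moves only by the shell command python3 -m jog 'ROWS' [FORCE]. ROWS is JSON, a list that holds one entry, the list of rows, each a list of 7 numbers: the shift along the world's x, y, z in m, then the turn, a rotation vector about the world's x, y, z in rad, then the opening, from 0 (shut) to 1 (fully open). In form: [[[dx, dy, dz, ax, ay, az, claw], ...]]. A call has 1 to 20 rows; each row shifts and turns the commanded pose from where the row before left it; what a row does not reach is not made up. A row lasts 1/8 s, in which the tool goes at most 62.5 mm and 10.7 degrees, less where a joint would pass 70% of its speed; a pose out of reach is approached as far as the arm can. A call is refused whole if a number of a shift passes 0.0625 or a number of a turn 0.188, either way. A call with a gripper value outside its range is refused whole. The fingers move at their own pace and stop on an object; FORCE is the grip in N (left out, the last holds). Time passes only in rows, so rows that do not move let the fingers close. It gives the time, the measured TCP pose, the force and the opening at its end, in the units of the state.
- monitor.get_state(): the state, without advancing time (a new reading comes with each control period).
- grab_frame(name): name is "scene" or "top"; returns a dict with "pixels" (480x640x3 uint8, red, green, blue), "K" (3x3 intrinsics, pixels), "view" (4x4, takes a point from world to camera coordinates). Camera axes: x right, y down, z forward; pixel columns grow to the right and rows downward; lengths in m; the calibration is good to about 2 mm. A picture is of the moment at which its call begins. There is no depth.
- job_done(): hands the job in, once; it reports no verdict.
The state is a dict: "t": time; "q": joint angles; "qd": joint speeds; "joint_efforts": joint torques, N m; "eef_pos": TCP position; "ee_rot": TCP orientation; "force": force on the tool from outside, world axes, zero at the start; "moment": the same for the moment, N m; "width": finger opening in m.
Only numpy, scipy, OpenCV 4.12 (cv2) and the standard library are available. Lean on these libraries where they do the work, as an engineer would, in place of code of your own. Each camera call takes 0.05 s, during which the arm holds its last target.

### The job

Slide the L-shaped drilling template up its sloping rest until its keyholes free it, lift it off the studs, and press it flat into the foam cutout of the same L shape until the plate is fully home, flush with the foam. Let go of it and leave the other things on the bench where they are.

Things in the scene. Friction and masses are not known exactly. Their poses are not given: they have to be found in the camera images.
- template_grip (a point): Drilling template, an L-shaped aluminium plate 10 mm thick, 0.24 kg, hanging on the sloping rest. Point: centre of its dark wooden grip block (32 along x, 16 across y, standing 24 tall on the plate), on the middle of the long leg, 22 mm above the plate's underside. x runs along the long leg (up the slope while hanging), z out of the upper face, 25 deg off vertical while hanging.
- template_foot (a point): Point in the foot of the template's L, in the template's axes at x -43, y -50, z -17 mm from template_grip. Outline from template_grip: long leg 130 x 44 mm (x -65 to +65, y -22 to +22); foot x -65 to -21, y -58 to -22 mm.
- template_keyhole (a point): Middle of the wide end of the template's upper keyhole, on the plate's underside (x +34, y 0, z -22 mm from template_grip). A second keyhole lies 83 mm towards -x, beyond the grip. Each is 22 mm wide over 22 mm of length, then narrows towards +x to a slot 8 mm wide and 15 mm long, in which the stud sits now.
- stud_upper (a point): Foot of the upper stud on the rest's surface (axes as hang_point); the lower one is 83 mm down the slope. Necks 6 mm, heads 13 mm in diameter, head tops 15 mm off the surface. The template comes off once slid about 23 mm (4 mm either way will do) up the slope along its own +x, so that template_keyhole is at this point, then lifted square to the slope by over 16 mm.
- hang_point (a point): Middle of the sloping surface of the fixed plywood rest (210 mm along the slope, 130 mm across, 25 deg), 62 mm above the bench. Its axes are the bench's turned about the vertical: x points level, the way the slope rises; z is straight up.
- cutout_mouth (a point): Fixed dark foam insert with the L-shaped cutout, 192 x 142 mm with plywood trim, top face 30 mm above the bench. Point: at the level of the top face, where the middle of the template's long leg belongs; the template's x and y must point along this point's x and y. The cutout is the template's outline, 3 mm larger all round. With the template home, template_grip is 12 mm above this point.
- cutout_foot (a point): Where template_foot lies when the template is home: from cutout_mouth x -43, y -50, z -5 mm.
- floor_l (a joint): How far the L cutout's soft grey floor is pressed down: 0 as found (4 mm below the foam's top, so a template just laid in stands 6 mm proud), 0.006 m fully down (10 mm deep, plate flush). It gives way to more than 7 N, weight included (0.1 to 0.2 s at 12 N), and stays where it was pressed; below it is rigid.
- other_mouth (a point): The other foam insert, same block, but its cutout is T-shaped (bar 136 x 50 mm along x, stem at the middle of its -y side), for another part: the template does not fit. Point: at the foam's top face, mid bar.
- driver: Bystander: screwdriver with black handle, lying, origin on its underside Sizes in mm.
- glue: Bystander: white bottle, 48 diameter, 110 tall, origin under its centre Sizes in mm.
- tin: Bystander: open steel cup, 70 diameter, 50 tall, origin under its centre Sizes in mm.
- sander: Bystander: cork block 70 x 100 x 30, origin under its centre Sizes in mm.
- offcut: Bystander: light wooden strip 50 x 140 x 18, origin under its centre Sizes in mm.
- wheel: Bystander: white plastic wheel standing on its flat side, 52 diameter, 32 tall, origin under its centre Sizes in mm.
- washer: Bystander: steel washer, 32 diameter, 5 thick, origin under its centre Sizes in mm.
There are look-alikes about, which are no part of the job. Leave any red look-alike of the part that bears stud_upper alone.

How it is judged:
By the outcome, as a careful person would: the job done as asked, in the order asked, and still so for the second after the job is handed in, with the robot touching nothing.
It also fails if it takes over 58 s, if anything falls off the work surface, if the arm or the gripper's body presses on something with over 40 N, if the wrist force passes 120 N, or if a joint passes its speed limit or range.

## Working session

There is one attempt and no reset: what is moved stays moved. The work goes in short steps, Python scripts to look and compute and a shell command to move; the robot and the scene stay as the last step left them, time stands still between calls to the robot, and variables do not carry over. Pictures are saved under pics/ and viewed, and the job is handed in when it is done.

```bash
ls; mkdir -p pics
python3 - <<'E'
from station import monitor, grab_frame, job_done, arm
import cv2, numpy as np
print(monitor.get_state()); print(arm, [a for a in dir(arm) if a[0]!='_'])
for n in("scene","top"):
    f=grab_frame(n); cv2.imwrite(f"pics/{n}0.png",f["pixels"][:,:,::-1]); print(n,f["K"],f["view"])
E
```

```text
pics
{'t': 0.0, 'q': array([ 1.46812979e+00,  3.59383886e-01,  1.10450072e-02, -3.65070843e-04,
       -1.22409359e+00, -2.88114406e-01]), 'qd': array([-0.00039872, -0.00020251,  0.00068573, -0.00055605, -0.00080493,
       -0.00040402]), 'joint_efforts': array([ 1.28761814e-03, -5.82714915e+01,  2.93049502e+01,  6.99714258e+00,
        6.76459749e-03, -1.57782697e-04]), 'eef_pos': array([0.25695107, 0.62368649, 0.25061587]), 'ee_rot': array([-3.14145675e+00, -1.66622650e-03, -1.96170171e+00]), 'force': array([-0.40009144, -0.17834471,  0.22014186]), 'moment': array([ 0.01639243,  0.07084241, -0.04669795]), 'width': 0.08733618178028554}
<Robot object at 0x7fae8a1fba10> ['Unreachable', 'tip_extent']
scene [[592.37209473   0.         314.97952435]
 [  0.         592.37209473 246.45695038]
 [  0.           0.           1.        ]] [[ 0.75911182  0.65095579 -0.00240866 -0.39234223]
 [ 0.34671876 -0.40745202 -0.84484848 -0.11959053]
 [-0.55094042  0.64049934 -0.53500023  1.66457502]
 [ 0.          0.          0.          1.        ]]
top [[561.95045921   0.         318.76529166]
 [  0.         561.95045921 238.32750738]
 [  0.           0.           1.        ]] [[-0.0071129  -0.99994317  0.00794162 -0.04524681]
 [-0.99476063  0.00626563 -0.10203936  0.55339195]
 [ 0.1019838  -0.00862581 -0.99474866  1.19649775]
 [ 0.          0.          0.          1.        ]]
```

View pics/scene0.png

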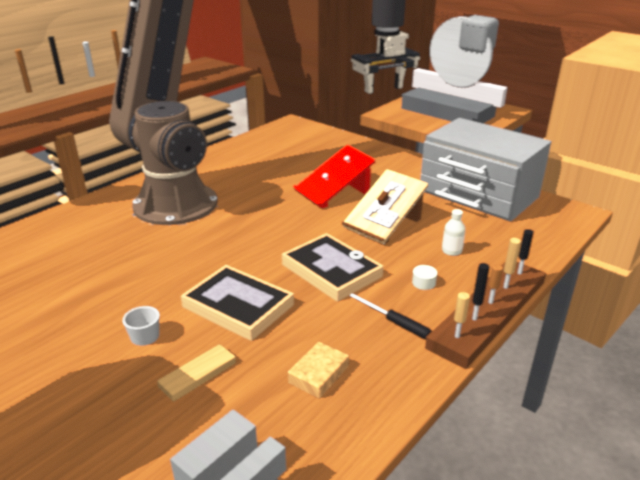

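View pics/top0.png

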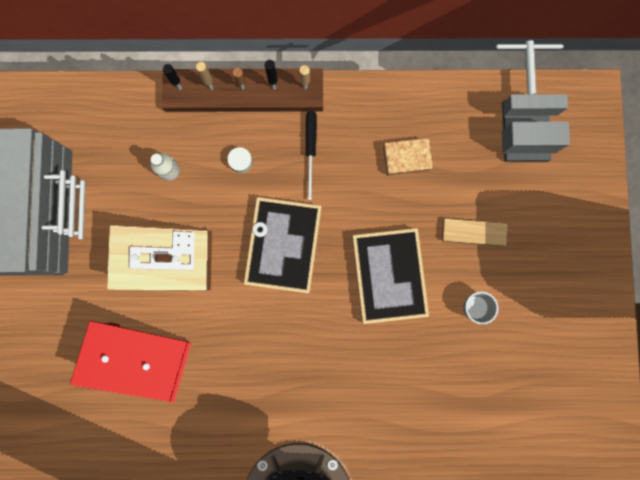

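Run:
```python
import cv2
t=cv2.imread("pics/top0.png"); s=cv2.imread("pics/scene0.png")
cv2.imwrite("pics/c1.png",cv2.resize(t[215:305,95:225],None,fx=6,fy=6,interpolation=cv2.INTER_CUBIC))
cv2.imwrite("pics/c2.png",cv2.resize(t[215:335,335:445],None,fx=5,fy=5,interpolation=cv2.INTER_CUBIC))
cv2.imwrite("pics/c3.png",cv2.resize(s[160:250,335:435],None,fx=6,fy=6,interpolation=cv2.INTER_CUBIC))
cv2.imwrite("pics/c4.png",cv2.resize(s[260:340,175:300],None,fx=6,fy=6,interpolation=cv2.INTER_CUBIC))
```

```text
(no output)
```

View pics/c1.png

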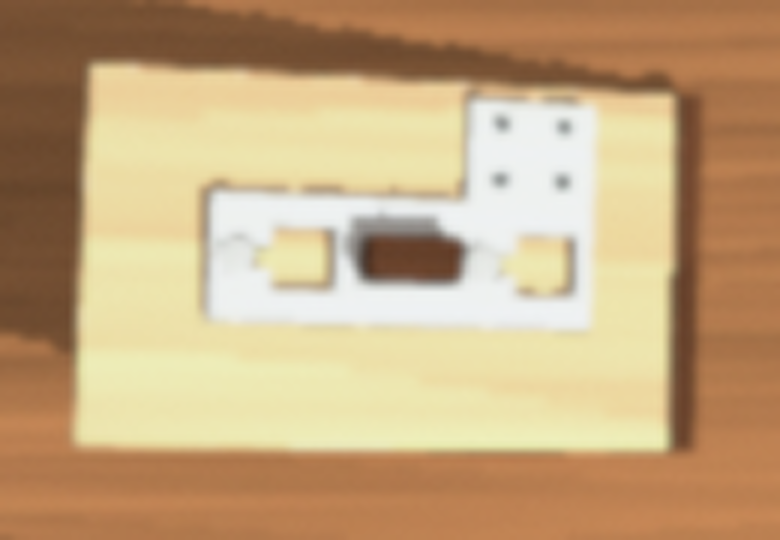

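View pics/c2.png

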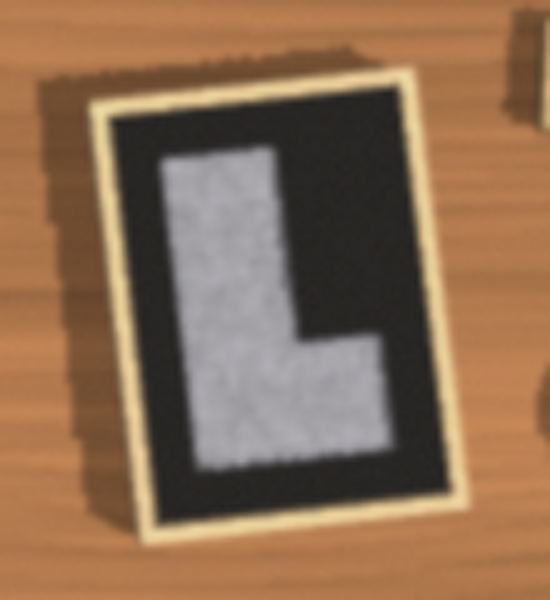

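View pics/c3.png

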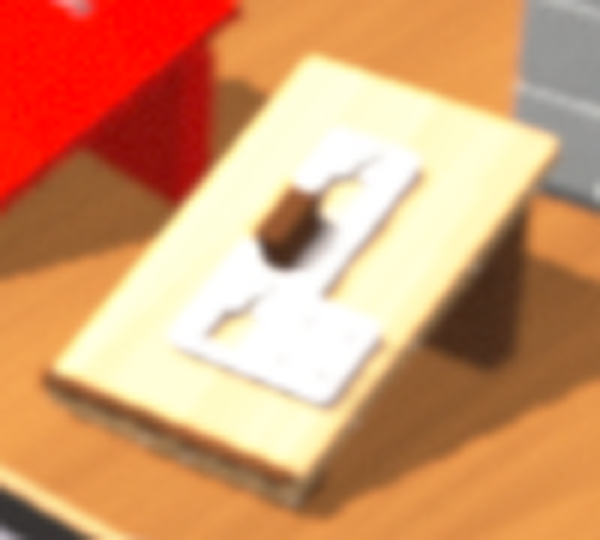

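View pics/c4.png

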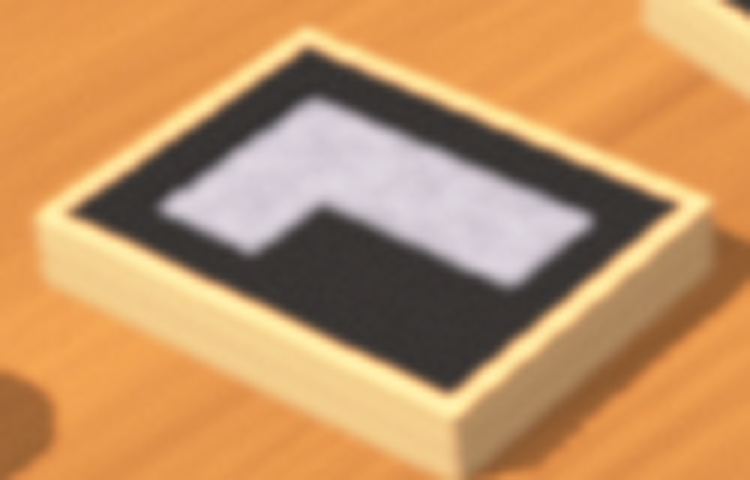

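```bash
cat > h.py <<'E'
import numpy as np, cv2
from station import monitor, grab_frame
def ray(f,uv):
    K=np.array(f["K"]);V=np.array(f["view"]);R=V[:3,:3];t=V[:3,3]
    d=R.T@np.linalg.inv(K)@np.array([uv[0],uv[1],1.]); return -R.T@t,d/np.linalg.norm(d)
def onplane(f,uv,p0,n):
    o,d=ray(f,uv); return o+d*(np.dot(np.array(p0)-o,n)/np.dot(d,n))
def proj(f,p):
    V=np.array(f["view"]);c=V[:3,:3]@p+V[:3,3];u=np.array(f["K"])@c;return u[:2]/u[2]
def poly(mask,box,eps=3.):
    x0,y0,x1,y1=box; m=np.zeros_like(mask);m[y0:y1,x0:x1]=mask[y0:y1,x0:x1]
    m=cv2.resize(m,None,fx=4,fy=4,interpolation=cv2.INTER_CUBIC); m=((m>127)*255).astype(np.uint8)
    cs,_=cv2.findContours(m,cv2.RETR_EXTERNAL,cv2.CHAIN_APPROX_NONE); c=max(cs,key=cv2.contourArea)
    p=cv2.approxPolyDP(c,eps*4,True)[:,0]
    # refine: fit line to each edge, intersect
    c=c[:,0].astype(float);n=len(p);L=[]
    idx=[int(np.argmin(((c-q)**2).sum(1))) for q in p]
    for i in range(n):
        a,b=idx[i],idx[(i+1)%n]; seg=c[a:b+1] if b>a else np.vstack([c[a:],c[:b+1]])
        k=max(2,len(seg)//7); seg=seg[k:-k] if len(seg)>2*k+2 else seg
        vx,vy,x,y=cv2.fitLine(seg.astype(np.float32),cv2.DIST_HUBER,0,.01,.01).ravel(); L.append(np.cross([x,y,1],[x+vx,y+vy,1]))
    out=[]
    for i in range(n):
        q=np.cross(L[i-1],L[i]); out.append(q[:2]/q[2])
    return (np.array(out)+.5)/4-.5
E
python3 - <<'E'
from h import *
np.set_printoptions(precision=4,suppress=True)
f=grab_frame("top"); im=f["pixels"]; hsv=cv2.cvtColor(im,cv2.COLOR_RGB2HSV)
H,S,V=cv2.split(hsv)
wood=(((S>40)&(S<135)&(V>190))*255).astype(np.uint8)
white=(((S<35)&(V>200))*255).astype(np.uint8)
grey=(((S<60)&(V>100))*255).astype(np.uint8)
dark=(((V<75))*255).astype(np.uint8)
for nm,m,b,e in (("rest",wood|white,(95,215,225,305),4),("templ",white,(120,225,205,280),2.5),("Lfloor",grey,(350,230,425,320),3),("foam",dark,(354,232,426,320),4),("brown",dark*0+((V<130)&(S>90)).astype(np.uint8)*255,(145,245,180,270),2)):
    p=poly(m,b,e); print(nm); print(p)
    if nm=="rest":
        a=np.radians(25)
        for q in p: print([onplane(f,q,[0,0,z],[0,0,1]) for z in (.0176,.1064)])
    if nm in("Lfloor","foam"):
        P=np.array([onplane(f,q,[0,0,.03],[0,0,1]) for q in p]);print(P, np.linalg.norm(P-np.roll(P,1,0),axis=1),P.mean(0))
E
```

```text
rest
[[109.3157 225.3858]
 [106.9936 290.8281]
 [204.8914 289.1907]
 [206.8713 230.8844]]
[array([0.5857, 0.4111, 0.0176]), array([0.5743, 0.3787, 0.1064])]
[array([0.4425, 0.4117, 0.0176]), array([0.4414, 0.3792, 0.1064])]
[array([0.4445, 0.1995, 0.0176]), array([0.4433, 0.1823, 0.1064])]
[array([0.5722, 0.1969, 0.0176]), array([0.5618, 0.1799, 0.1064])]
templ
[[193.375  231.625 ]
 [172.625  231.625 ]
 [172.625  248.1306]
 [129.625  246.1575]
 [129.625  267.8797]
 [193.375  269.8339]]
Lfloor
[[366.7984 246.3228]
 [374.0413 308.2945]
 [412.9085 304.3797]
 [409.7258 281.3401]
 [393.663  283.1735]
 [388.5055 244.139 ]]
[[ 0.5348 -0.1533  0.03  ]
 [ 0.4009 -0.1668  0.03  ]
 [ 0.4086 -0.2507  0.03  ]
 [ 0.4582 -0.245   0.03  ]
 [ 0.4544 -0.2102  0.03  ]
 [ 0.5392 -0.2007  0.03  ]] [0.0476 0.1346 0.0843 0.0499 0.0351 0.0853] [ 0.466  -0.2045  0.03  ]
foam
[[413.5391 232.4856]
 [357.2765 238.7186]
 [366.8394 318.7445]
 [423.9176 312.3292]]
[[ 0.5644 -0.2559  0.03  ]
 [ 0.5515 -0.1328  0.03  ]
 [ 0.3787 -0.1509  0.03  ]
 [ 0.3915 -0.274   0.03  ]] [0.1739 0.1237 0.1738 0.1238] [ 0.4715 -0.2034  0.03  ]
brown
[[155.625 254.625]
 [155.625 260.375]
 [170.375 260.375]
 [170.375 254.625]]
```

```bash
cat >> h.py <<'E'
def up(im,box,k=8):
    x0,y0,x1,y1=box; c=cv2.resize(im[y0:y1,x0:x1],None,fx=k,fy=k,interpolation=cv2.INTER_CUBIC); return c
def polyc(mask,box,k=8,eps=3.,draw=None):
    cs,_=cv2.findContours(mask,cv2.RETR_EXTERNAL,cv2.CHAIN_APPROX_NONE); c=max(cs,key=cv2.contourArea)
    p=cv2.approxPolyDP(c,eps*k,True)[:,0]; c=c[:,0].astype(float);n=len(p);L=[]
    idx=[int(np.argmin(((c-q)**2).sum(1))) for q in p]
    for i in range(n):
        a,b=idx[i],idx[(i+1)%n]; seg=c[a:b+1] if b>a else np.vstack([c[a:],c[:b+1]])
        kk=max(2,len(seg)//7); seg=seg[kk:-kk] if len(seg)>2*kk+2 else seg
        vx,vy,x,y=cv2.fitLine(seg.astype(np.float32),cv2.DIST_HUBER,0,.01,.01).ravel(); L.append(np.cross([x,y,1],[x+vx,y+vy,1]))
    out=np.array([(lambda q:q[:2]/q[2])(np.cross(L[i-1],L[i])) for i in range(n)])
    if draw is not None: cv2.polylines(draw,[out.round().astype(int)],True,(0,0,255),1)
    return (out+.5)/k-.5+np.array(box[:2])
E
cat > m.py <<'E'
from h import *
np.set_printoptions(precision=4,suppress=True)
f=grab_frame("top"); im=f["pixels"][:,:,::-1]
box=(95,215,225,305); c=up(im,box,6); b,g,r=[x.astype(int) for x in cv2.split(c)]
d=c.copy()
rest=((g>150)*255).astype(np.uint8)
rest=cv2.morphologyEx(rest,cv2.MORPH_CLOSE,np.ones((60,60)))
pr=polyc(rest,box,6,4,d)
wh=((b>205)*255).astype(np.uint8); wh=cv2.morphologyEx(wh,cv2.MORPH_CLOSE,np.ones((9,9)))
pt=polyc(wh,box,6,3,d)
br=(((r<130)&(r-b>30)&(r>g+15))*255).astype(np.uint8); br[:200]=0;br[300:]=0;br[:,:340]=0;br[:,480:]=0
pb=polyc(br,box,6,2,d)
cv2.imwrite("pics/seg1.png",d)
print(pr);print(pt);print(pb)
for q in pr: print([onplane(f,q,[0,0,z],[0,0,1])[:2] for z in (.0176,.1064)])
E
python3 m.py
```

```text
[[109.5836 225.2495]
 [106.7254 290.0693]
 [205.8125 290.1691]
 [207.5185 230.7206]]
[[193.9269 232.7954]
 [173.161  231.4329]
 [172.5888 248.4055]
 [130.0967 246.7827]
 [129.5124 267.895 ]
 [192.9825 269.5342]]
[[155.7122 253.7461]
 [155.7198 260.9144]
 [170.7888 260.9512]
 [171.2538 254.4499]]
[array([0.586 , 0.4105]), array([0.5746, 0.3781])]
[array([0.4441, 0.4124]), array([0.443 , 0.3798])]
[array([0.4424, 0.1975]), array([0.4414, 0.1804])]
[array([0.5725, 0.1955]), array([0.5621, 0.1786])]
```

View pics/seg1.png

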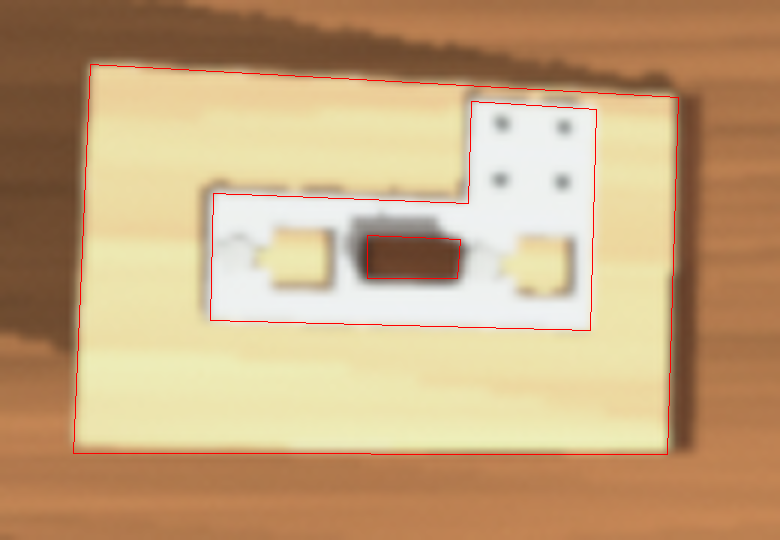

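```bash
cat > m2.py <<'E'
from h import *
np.set_printoptions(precision=4,suppress=True)
f=grab_frame("scene"); im=f["pixels"][:,:,::-1]
box=(335,160,435,250); c=up(im,box,6); b,g,r=[x.astype(int) for x in cv2.split(c)]
d=c.copy()
rest=((g>203)*255).astype(np.uint8)
rest=cv2.morphologyEx(rest,cv2.MORPH_OPEN,np.ones((9,9)));rest=cv2.morphologyEx(rest,cv2.MORPH_CLOSE,np.ones((60,60)))
pr=polyc(rest,box,6,4,d)
wh=((b>228)*255).astype(np.uint8); wh=cv2.morphologyEx(wh,cv2.MORPH_OPEN,np.ones((5,5)));wh=cv2.morphologyEx(wh,cv2.MORPH_CLOSE,np.ones((9,9)))
pt=polyc(wh,box,6,2,d)
br=(((r<175)&(r-b>20))*255).astype(np.uint8); br[:175]=0;br[275:]=0;br[:,:250]=0;br[:,335:]=0
pb=polyc(br,box,6,1.5,d)
cv2.imwrite("pics/seg2.png",d)
print(pr);print(pt);print(pb)
E
python3 m2.py
```

```text
[[428.694  182.7952]
 [386.8825 168.5869]
 [342.9862 220.7984]
 [384.1381 237.9739]]
[[390.0427 179.6178]
 [382.9291 188.4508]
 [385.4107 190.521 ]
 [398.3693 185.3888]
 [383.8923 205.2714]
 [380.5047 207.1061]
 [375.1472 198.4093]
 [361.0936 215.7118]
 [387.2274 226.0641]
 [388.9714 225.7911]
 [399.0681 212.7248]
 [386.6716 209.0366]
 [405.7028 185.2058]]
[[387.6022 192.1653]
 [383.2534 191.8825]
 [377.5942 198.66  ]
 [378.6961 203.4443]
 [383.3251 204.6183]
 [388.3119 197.9449]]
```

View pics/seg2.png

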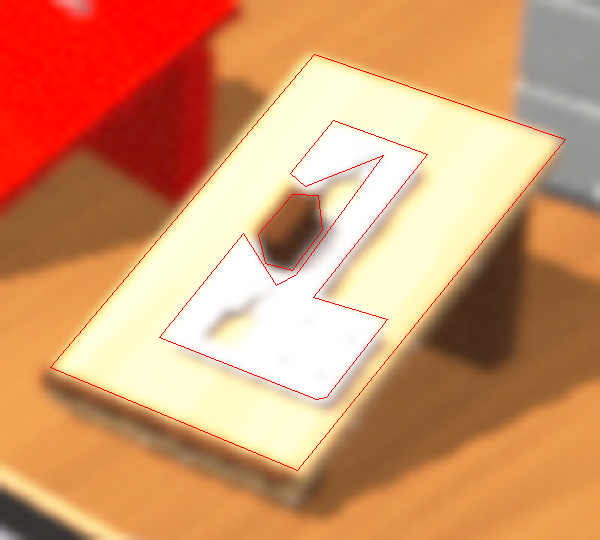

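```bash
cat > m3.py <<'E'
from h import *
np.set_printoptions(precision=4,suppress=True)
A=grab_frame("top");B=grab_frame("scene")
def tri(a,b):
    P=[np.array(F["K"])@np.array(F["view"])[:3] for F in(A,B)]
    X=cv2.triangulatePoints(P[0],P[1],np.array(a,float).reshape(2,1),np.array(b,float).reshape(2,1)).ravel();X=X[:3]/X[3]
    return X,np.linalg.norm(proj(A,X)-a),np.linalg.norm(proj(B,X)-b)
R=[((109.58,225.25),(428.69,182.8)),((106.73,290.07),(386.88,168.59)),((205.8,290.17),(342.99,220.8)),((207.52,230.72),(384.14,237.97))]
T=[((129.5,267.9),(390.04,179.62)),((130.1,246.78),(405.7,185.2)),((172.59,248.4),(386.67,209.04)),((173.16,231.43),(399.07,212.72)),((193.93,232.8),(388.1,226.3)),((192.98,269.53),(361.09,215.71))]
for S in(R,T):
    P=[]
    for a,b in S: X,e,g=tri(a,b);print(X,e,g);P.append(X)
    P=np.array(P);print(np.linalg.norm(P-np.roll(P,-1,0),axis=1),P.mean(0))
    c=P.mean(0);u,s,v=np.linalg.svd(P-c);n=v[2]*np.sign(v[2][2]);print("n",n,np.degrees(np.arccos(n[2])),np.degrees(np.arctan2(-n[1],-n[0])))
E
python3 m3.py
```

```text
[0.5765 0.3797 0.1063] 1.1820118746103991 0.8420194599878063
[0.4447 0.3812 0.1066] 1.0929234515406236 0.7319045066112941
[0.4429 0.1968 0.0238] 0.33796876267811127 0.25429531179858567
[0.5728 0.1951 0.024 ] 0.5977940186976547 0.4778787183535094
[0.1319 0.2021 0.13   0.2021] [0.5092 0.2882 0.0652]
n [-0.0045 -0.4086  0.9127] 24.12014220116711 89.36565485690704
[0.4878 0.3363 0.1041] 0.2444166324786493 0.17048867152151315
[0.5329 0.3388 0.1009] 1.3549844457423073 0.9635089916140185
[0.5314 0.261  0.0629] 0.7577423085094119 0.5672212888083936
[0.568  0.2605 0.0653] 1.2603216169495632 0.9579456727716981
[0.566  0.2203 0.0435] 0.4760698148833874 0.37210181225904215
[0.4853 0.2194 0.045 ] 0.5066151132360072 0.3818446484674213
[0.0453 0.0866 0.0367 0.0458 0.0807 0.131 ] [0.5286 0.2727 0.0703]
n [ 0.0209 -0.441   0.8972] 26.20175841347952 92.71043345095214
```

```bash
cat > chk.py <<'E'
from h import *
np.set_printoptions(precision=4,suppress=True)
A=grab_frame("top");B=grab_frame("scene")
y=np.radians(89.2);a=np.radians(25)
u=np.array([np.cos(y)*np.cos(a),np.sin(y)*np.cos(a),np.sin(a)]);v=np.array([-np.sin(y),np.cos(y),0]);n=np.cross(u,v)
for g in ([.509,.2739,.0811],[.509,.2733,.0843]):
    g=np.array(g);print(g)
    for nm,o in(("topc",(0,0,.012)),("hi-x",(.065,.022,-.012)),("hi+x",(.065,-.022,-.012)),("lo-x",(-.065,.022,-.012)),("footlo",(-.065,-.058,-.012)),("b1",(.016,.008,.012)),("b2",(-.016,.008,.012)),("b3",(-.016,-.008,.012))):
        p=g+o[0]*u+o[1]*v+o[2]*n; print(nm,p,proj(A,p),proj(B,p))
E
python3 chk.py; python3 -m jog '[[[0.025,-0.0387,0,0,0,-0.119,1],[0.025,-0.0387,0,0,0,-0.119,1],[0.025,-0.0387,0,0,0,-0.119,1],[0.025,-0.0387,0,0,0,-0.119,1],[0.025,-0.0387,0,0,0,-0.119,1],[0.025,-0.0387,0,0,0,-0.119,1],[0.025,-0.0387,0,0,0,-0.119,1],[0.025,-0.0387,0,0,0,-0.119,1],[0.025,-0.0387,0,0,0,-0.119,1],[0.025,-0.0387,0,0,0,-0.119,1],[0,0,0,0.109,-0.0015,0,1],[0,0,0,0.109,-0.0015,0,1],[0,0,0,0.109,-0.0015,0,1],[0,0,0,0.109,-0.0015,0,1],[0,0,0,0,0,0,1],[0,0,0,0,0,0,1]]]'
```

```text
[0.509  0.2739 0.0811]
topc [0.5089 0.2688 0.092 ] [164.5023 257.5178] [381.311  195.2144]
hi-x [0.4879 0.3382 0.0977] [129.4617 267.8445] [390.1338 181.6204]
hi+x [0.5319 0.3376 0.0977] [130.3479 246.3535] [404.0696 186.5617]
lo-x [0.4863 0.2204 0.0428] [193.096  269.5229] [361.9511 216.3836]
footlo [0.5662 0.2193 0.0428] [194.1989 232.3482] [387.556  226.8259]
b1 [0.5011 0.2834 0.0987] [156.3688 261.1526] [382.2686 189.943 ]
b2 [0.5007 0.2544 0.0852] [172.27   261.6591] [375.2324 198.6119]
b3 [0.5167 0.2542 0.0852] [172.5288 253.9308] [380.3406 200.5564]
[0.509  0.2733 0.0843]
topc [0.5089 0.2682 0.0952] [164.3818 257.4095] [381.2467 194.1752]
hi-x [0.4879 0.3376 0.1009] [129.2428 267.7642] [390.0834 180.5982]
hi+x [0.5319 0.337  0.1009] [130.1323 246.2139] [404.0375 185.5299]
lo-x [0.4863 0.2198 0.046 ] [193.056  269.4508] [361.8602 215.379 ]
footlo [0.5662 0.2187 0.046 ] [194.1621 232.1787] [387.4989 225.8056]
b1 [0.5011 0.2828 0.1019] [156.2248 261.0537] [382.206  188.9034]
b2 [0.5007 0.2538 0.0884] [172.1713 261.5628] [375.1595 197.5767]
b3 [0.5167 0.2536 0.0884] [172.4311 253.8134] [380.2745 199.5177]
t: 2.45
eef_pos: [0.5074, 0.2368, 0.2518]
ee_rot: [2.707, 0.002, 3.131]
force: [0.3, 0.2, 0.8]
width: 0.0876
```

```bash
python3 -m jog '[[[0.0004,0.0028,-0.036,0,0,0,1],[0.0004,0.0028,-0.036,0,0,0,1],[0.0004,0.0028,-0.036,0,0,0,1],[0,0.0084,-0.0181,0,0,0,0.7],[0,0.0042,-0.0091,0,0,0,0.5],[0,0,0,0,0,0,0.5]]]'
python3 - <<'E'
from h import *
for n,b in(("scene",(310,110,450,250)),("top",(95,200,225,310))):
    im=grab_frame(n)["pixels"][:,:,::-1]; cv2.imwrite(f"pics/h_{n}.png",up(im,b,4))
print(monitor.get_state()["eef_pos"])
E
```

```text
t: 3.2
eef_pos: [0.5084, 0.2588, 0.1165]
ee_rot: [2.706, 0.002, 3.132]
force: [0.4, 0.2, 0.1]
width: 0.063
[0.50888463 0.25850375 0.11751001]
```

View pics/h_scene.png

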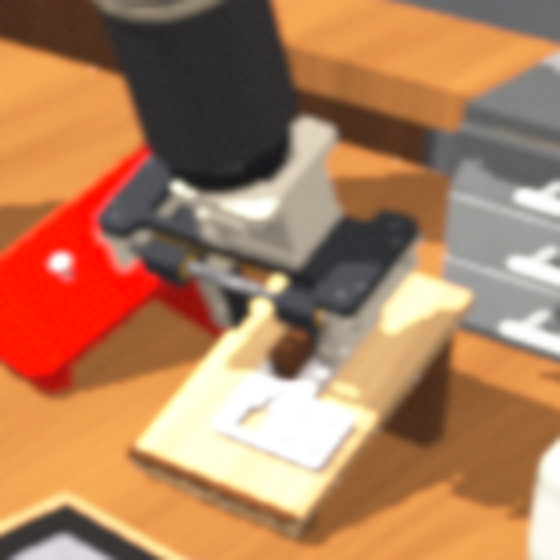

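View pics/h_top.png

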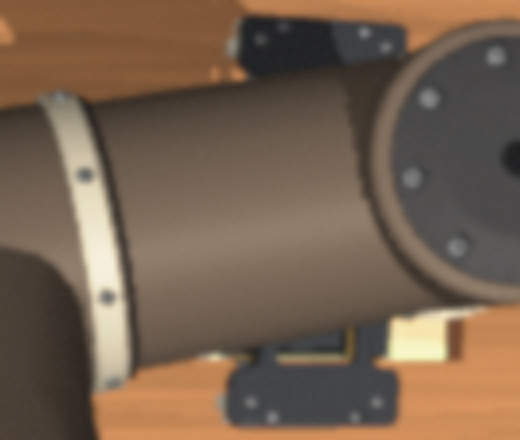

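```bash
python3 -m jog '[[[0.0002,0.0026,-0.0063,0,0,0,0.5],[0,0.0026,-0.0063,0,0,0,0.5],[0,0.0025,-0.0063,0,0,0,0.5],[0,0,0,0,0,0,0.5]]]'
```

```text
t: 3.8
eef_pos: [0.5082, 0.2657, 0.0967]
ee_rot: [2.706, 0.0, 3.131]
force: [0.6, -0.6, -0.4]
width: 0.0437
```

```bash
python3 -m jog '[[[0,0,0,0,0,0,0.1],[0,0,0,0,0,0,0],[0,0,0,0,0,0,0],[0,0,0,0,0,0,0],[0,0,0,0,0,0,0],[0,0,0,0,0,0,0]]]' 15; python3 -c "
from station import *;s=monitor.get_state();print(s['force'],s['moment'],s['eef_pos'])"
```

```text
t: 4.55
eef_pos: [0.5092, 0.2658, 0.0978]
ee_rot: [2.705, 0.003, 3.131]
force: [3.3, -1.1, 0.9]
width: 0.0161
[ 3.31921355 -1.06511056  0.86818465] [-1.67179891 -1.14447222 -0.4925468 ] [0.50918354 0.26578918 0.09778038]
```

```bash
python3 -m jog '[[[0,0,0,0,0,0,0],[0,0,0,0,0,0,0],[0,0.0036,0.0017,0,0,0,0],[0,0.0036,0.0017,0,0,0,0],[0.0001,0.0036,0.0017,0,0,0,0]]]' 45; python3 -c "
from station import *;s=monitor.get_state();print(s['force'],s['moment'],s['eef_pos'])"
python3 -m jog '[[[0.0001,0.0036,0.0017,0,0,0,0],[0.0001,0.0036,0.0017,0,0,0,0],[0,0.0028,0.0012,0,0,0,0],[0,0,0,0,0,0,0],[0,0,0,0,0,0,0]]]'; python3 -c "
from station import *;s=monitor.get_state();print(s['force'],s['moment'],s['eef_pos'])"
```

```text
t: 5.18
eef_pos: [0.5092, 0.2753, 0.1022]
ee_rot: [2.707, 0.002, 3.131]
force: [7.1, -7.1, -2.4]
width: 0.0159
[ 7.06453255 -7.11384144 -2.35234831] [-3.88692412 -2.14000444 -1.0217049 ] [0.50918987 0.27527939 0.10220987]
t: 5.8
eef_pos: [0.5076, 0.2853, 0.1068]
ee_rot: [2.707, -0.001, 3.132]
force: [-0.0, -6.6, 5.1]
width: 0.0157
[-0.03046008 -6.60184329  5.13216616] [-2.88649999 -0.03604458 -0.07704562] [0.50761966 0.28531429 0.1067735 ]
```

```bash
python3 -m jog '[[[0,0.0009,0.0004,0,0,0,0],[0,-0.0009,0.0018,0,0,0,0],[0,-0.0008,0.0018,0,0,0,0],[0,0,0,0,0,0,0]]]'; python3 -c "
from station import *;s=monitor.get_state();print(s['force'],s['moment'],s['eef_pos'])"
python3 -m jog '[[[0,-0.0017,0.0036,0,0,0,0],[0,-0.0017,0.0036,0,0,0,0],[0,0,0,0,0,0,0]]]'; python3 -c "
from station import *;s=monitor.get_state();print(s['force'],s['moment'],s['eef_pos'])"
```

```text
t: 6.3
eef_pos: [0.5084, 0.2859, 0.111]
ee_rot: [2.706, 0.001, 3.132]
force: [0.2, -0.3, -2.9]
width: 0.0157
[ 0.2119653  -0.31073284 -2.90979377] [-1.72735481  0.0453209  -0.01640808] [0.50838665 0.28588792 0.11100925]
t: 6.68
eef_pos: [0.509, 0.2824, 0.1188]
ee_rot: [2.705, 0.002, 3.131]
force: [0.3, 1.4, -3.3]
width: 0.0152
[ 0.2850424   1.37360825 -3.25503904] [-1.63003281  0.01995863 -0.00376714] [0.50904661 0.28235772 0.11884521]
```

```bash
python3 -m jog '[[[0,-0.0085,0.0181,0,0,0,0],[0,-0.0085,0.0181,0,0,0,0],[0,-0.0085,0.0181,0,0,0,0],[0,0,0.015,-0.073,0.0007,0,0],[0,0,0.015,-0.073,0.0007,0,0],[0,0,0.01,-0.073,0.0007,0,0],[0,0,0,-0.073,0.0007,0,0],[0,0,0,-0.073,0.0007,0,0],[0,0,0,-0.07,0.0007,0,0],[0,0,0,0,0,0,0]]]'
python3 - <<'E'
from h import *
s=monitor.get_state();print(s['force'],s['moment'],s['eef_pos'],s['ee_rot'])
im=grab_frame("scene")["pixels"][:,:,::-1]; cv2.imwrite("pics/l1.png",up(im,(310,90,470,250),4))
E
```

```text
t: 7.92
eef_pos: [0.5088, 0.2573, 0.2134]
ee_rot: [3.14, 0.002, 3.133]
force: [-0.5, 0.5, -2.5]
width: 0.0156
[-0.46047045  0.4718735  -2.5061564 ] [ 0.06652759  0.03358387 -0.00150648] [0.50881039 0.25729563 0.21342397] [3.14043880e+00 2.33374418e-03 3.13278467e+00]
```

View pics/l1.png

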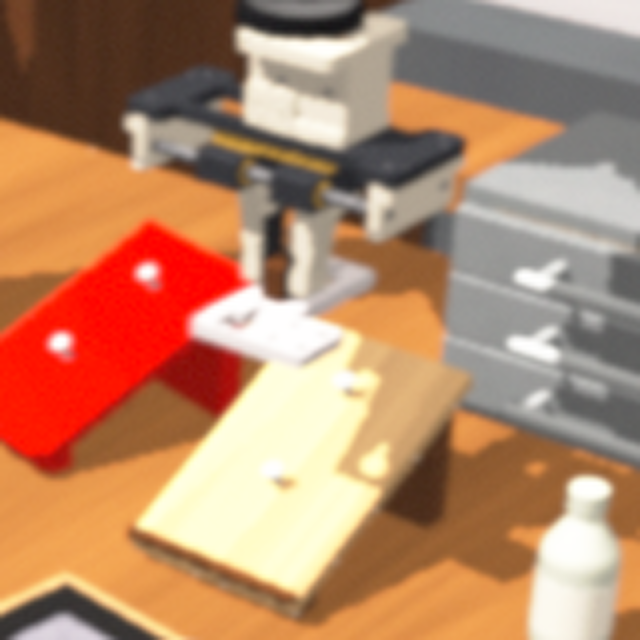

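The template is off the studs and held level. Next it goes across to the L cutout.

```bash
python3 -m jog '[[[-0.0035,-0.0402,0,0,0,-0.1325,0],[-0.0035,-0.0402,0,0,0,-0.1325,0],[-0.0035,-0.0402,0,0,0,-0.1325,0],[-0.0035,-0.0402,0,0,0,-0.1325,0],[-0.0035,-0.0402,0,0,0,-0.1325,0],[-0.0035,-0.0402,0,0,0,-0.1325,0],[-0.0035,-0.0402,0,0,0,-0.1325,0],[-0.0035,-0.0402,0,0,0,-0.1325,0],[-0.0035,-0.0402,0,0,0,-0.1325,0],[-0.0035,-0.0402,0,0,0,-0.1325,0],[-0.0035,-0.0402,0,0,0,-0.1325,0],[0,0,-0.03,0,0,0,0],[0,0,-0.03,0,0,0,0],[0,0,-0.03,0,0,0,0],[0,0,-0.01,0,0,0,0],[0,0,0,0,0,0,0],[0,0,0,0,0,0,0]]]'
python3 - <<'E'
from h import *
s=monitor.get_state();print(s['force'],s['moment'],s['eef_pos'],s['ee_rot'])
im=grab_frame("scene")["pixels"][:,:,::-1]; cv2.imwrite("pics/p1.png",up(im,(160,190,320,340),4))
im=grab_frame("top")["pixels"][:,:,::-1]; cv2.imwrite("pics/p2.png",up(im,(330,210,450,330),4))
E
```

```text
t: 10.1
eef_pos: [0.4712, -0.1855, 0.114]
ee_rot: [3.138, 0.002, 1.675]
force: [0.9, -1.1, -2.1]
width: 0.016
[ 0.92387753 -1.09684678 -2.09702552] [ 0.03106513 -0.14924376  0.0033621 ] [ 0.47118718 -0.18549144  0.11398504] [3.13832401e+00 2.06276910e-03 1.67452185e+00]
```

View pics/p1.png

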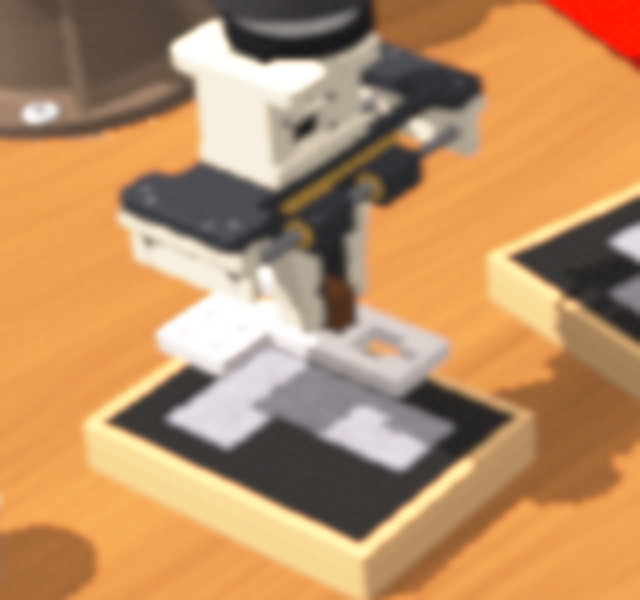

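View pics/p2.png

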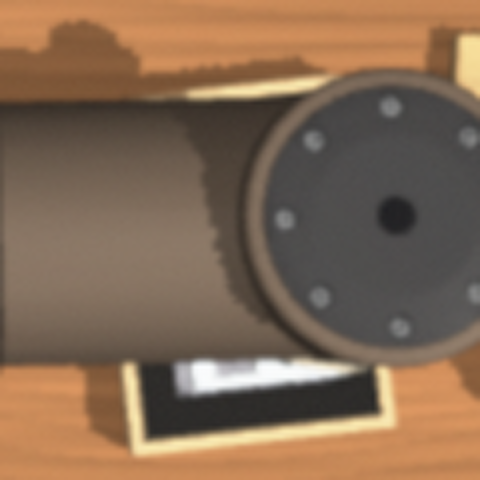

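```bash
python3 -m jog '[[[0,0,-0.012,0,0,0,0],[0,0,-0.012,0,0,0,0],[0,0,-0.011,0,0,0,0],[0,0,0,0,0,0,0],[0,0,0,0,0,0,0]]]'
python3 - <<'E'
from h import *
s=monitor.get_state();print(s['force'],s['moment'],s['eef_pos'],s['ee_rot'])
im=grab_frame("scene")["pixels"][:,:,::-1]; cv2.imwrite("pics/p3.png",up(im,(190,240,290,315),8))
im=grab_frame("top")["pixels"][:,:,::-1]; cv2.imwrite("pics/p4.png",up(im,(355,290,435,330),8))
E
```

```text
t: 10.82
eef_pos: [0.4704, -0.1854, 0.0776]
ee_rot: [3.141, 0.002, 1.675]
force: [-0.6, 0.2, -1.8]
width: 0.0153
[-0.55567509  0.21166206 -1.7850705 ] [ 0.10094496 -0.17734073  0.01070087] [ 0.47044188 -0.18535505  0.07756811] [3.14092476e+00 1.83704304e-03 1.67467531e+00]
```

View pics/p3.png

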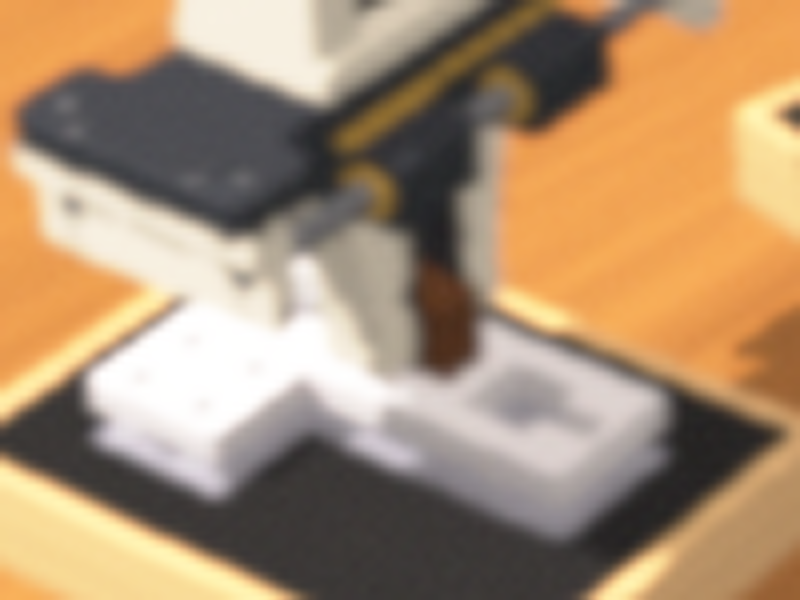

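View pics/p4.png

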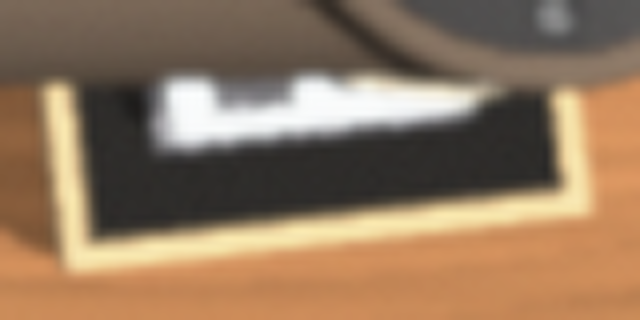

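```bash
cat > fit.py <<'E'
from h import *
np.set_printoptions(precision=4,suppress=True)
A=grab_frame("top");B=grab_frame("scene")
from scipy.optimize import least_squares
def rot(y): return np.array([[np.cos(y),-np.sin(y),0],[np.sin(y),np.cos(y),0],[0,0,1]])
y=np.radians(5.98)
p3=lambda u,v:np.array([190+(u+.5)/8-.5,240+(v+.5)/8-.5]); p4=lambda u,v:np.array([355+(u+.5)/8-.5,290+(v+.5)/8-.5])
c4=lambda u,v:np.array([175+(u+.5)/6-.5,260+(v+.5)/6-.5])
def solve(obs,x0,fixz=None):
    def r(x):
        e=[]
        for F,o,uv in obs: e+=list(proj(F,x+rot(y)@np.array(o))-uv)
        if fixz is not None: e.append((x[2]-fixz)*1e5)
        return e
    s=least_squares(r,x0); print(s.x,np.array(s.fun)[:2*len(obs)].reshape(-1,2)); return s.x
t=-.012
print("templ grip"); solve([(B,(.065,-.022,t),p3(558,466)),(B,(.065,.022,t),p3(670,398)),(B,(-.021,-.058,t),p3(216,442)),(B,(-.065,-.058,t),p3(88,378)),(A,(-.065,.022,t),p4(163,150))],[.47,-.185,.06])
print("mouth"); solve([(B,(.068,-.025,0),c4(513,291)),(B,(-.018,-.061,0),c4(250,256)),(A,(.068,.025,0),(366.8,246.3)),(A,(-.068,.025,0),(374.04,308.29))],[.47,-.185,.03])
print("mouth scene only"); solve([(B,(.068,-.025,0),c4(513,291)),(B,(-.018,-.061,0),c4(250,256))],[.47,-.185,.03],.03)
print("tcp",monitor.get_state()["eef_pos"])
E
python3 fit.py
```

```text
templ grip
[ 0.4684 -0.182   0.0564] [[ 0.1128  1.5259]
 [-0.6803 -0.4684]
 [-0.1203 -1.0235]
 [ 0.4803 -0.09  ]
 [-0.1157 -0.1755]]
mouth
[ 0.4705 -0.1852  0.028 ] [[-0.4161 -0.082 ]
 [ 0.5034  0.0966]
 [-0.1227 -0.2307]
 [ 0.1998  0.2677]]
mouth scene only
[ 0.4724 -0.1869  0.03  ] [[-0.4003 -0.0606]
 [ 0.4058  0.1028]]
tcp [ 0.4706 -0.1853  0.078 ]
```

Run:
```python
from h import *
B=grab_frame("scene");im=B["pixels"][:,:,::-1]
c=up(im,(195,270,280,312),9).astype(float)
c=np.clip((c-130)*255/125,0,255).astype(np.uint8)
for i in range(0,765,90): cv2.putText(c,str(195+i//9),(i,10),0,.35,(0,255,0)); cv2.line(c,(i,0),(i,377),(0,160,0),1)
for i in range(0,378,45): cv2.putText(c,str(270+i//9),(0,i+10),0,.35,(0,255,0)); cv2.line(c,(0,i),(765,i),(0,160,0),1)
cv2.imwrite("pics/p5.png",c)
```

```text
(no output)
```

View pics/p5.png

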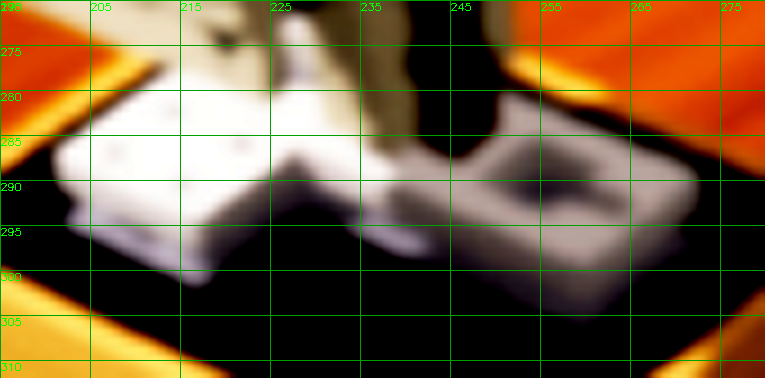

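```bash
sed -i '/^print("templ/d' fit.py
cat >> fit.py <<'E'
q=lambda u,v:np.array([u,v])-.45
for yy in(5.0,5.98,7):
    y=np.radians(yy); print(yy); solve([(B,(.065,-.022,t),q(259.7,299.2)),(B,(.065,.022,t),q(271.7,289.7)),(B,(-.021,-.022,t),q(227.5,287.5)),(B,(-.021,-.058,t),q(217,295)),(B,(-.065,-.058,t),q(201.3,287)),(A,(-.065,.022,t),p4(163,150))],[.47,-.185,.06])
E
python3 fit.py
```

```text
mouth
[ 0.4705 -0.1852  0.028 ] [[-0.4161 -0.082 ]
 [ 0.5034  0.0966]
 [-0.1227 -0.2307]
 [ 0.1998  0.2677]]
mouth scene only
[ 0.4724 -0.1869  0.03  ] [[-0.4003 -0.0606]
 [ 0.4058  0.1028]]
tcp [ 0.4705 -0.1853  0.0779]
5.0
[ 0.4681 -0.1829  0.0555] [[-0.7161  1.273 ]
 [ 0.7967  0.3799]
 [ 0.5513 -1.3415]
 [-0.7339 -0.5381]
 [-0.1614  0.2243]
 [-0.2828 -0.1416]]
5.98
[ 0.4675 -0.1826  0.0552] [[-0.3143  1.0112]
 [ 0.8964  0.0131]
 [ 0.5029 -1.246 ]
 [-0.5641 -0.3404]
 [-0.2463  0.5904]
 [ 0.1089  0.2461]]
7
[ 0.4669 -0.1823  0.0548] [[ 0.0948  0.7359]
 [ 0.9873 -0.3676]
 [ 0.4548 -1.1454]
 [-0.3809 -0.1361]
 [-0.3234  0.9727]
 [ 0.5137  0.6478]]
```

```bash
cat > fit2.py <<'E'
from h import *
from scipy.optimize import least_squares
from scipy.spatial.transform import Rotation as Ro
np.set_printoptions(precision=4,suppress=True)
A=grab_frame("top");B=grab_frame("scene"); t=-.012
p4=lambda u,v:np.array([355+(u+.5)/8-.5,290+(v+.5)/8-.5]); q=lambda u,v:np.array([u,v])-.45
obs=[(B,(.065,-.022,t),q(259.7,299.2)),(B,(.065,.022,t),q(271.7,289.7)),(B,(-.021,-.022,t),q(227.5,287.5)),(B,(-.021,-.058,t),q(217,295)),(B,(-.065,-.058,t),q(201.3,287)),(A,(-.065,.022,t),p4(163,150))]
def r(x):
    R=Ro.from_euler("ZYX",[x[4],x[3],0]).as_matrix()
    return np.concatenate([proj(F,x[:3]+R@np.array(o))-uv for F,o,uv in obs]+[[(x[4]-.1043)/.02]])
s=least_squares(r,[.47,-.185,.06,0,.1]); print(s.x,s.fun)
E
python3 fit2.py
```

```text
[ 0.4674 -0.1827  0.0552 -0.0139  0.1033] [-0.375   0.7038  0.8609 -0.2847  0.5056 -1.1152 -0.5739 -0.2136 -0.2077
  0.9383  0.072   0.1908 -0.0487]
```

Run:
```python
from h import *
A=grab_frame("top");im=A["pixels"][:,:,::-1]
c=up(im,(368,296,420,314),15).astype(float)
c=np.clip((c-100)*255/155,0,255).astype(np.uint8)
for i in range(0,780,75): cv2.putText(c,str(368+i//15),(i,10),0,.35,(0,255,0)); cv2.line(c,(i,0),(i,270),(0,160,0),1)
for i in range(0,270,30): cv2.putText(c,str(296+i//15),(0,i+10),0,.35,(0,255,0)); cv2.line(c,(0,i),(780,i),(0,160,0),1)
cv2.imwrite("pics/p6.png",c)
```

```text
(no output)
```

View pics/p6.png

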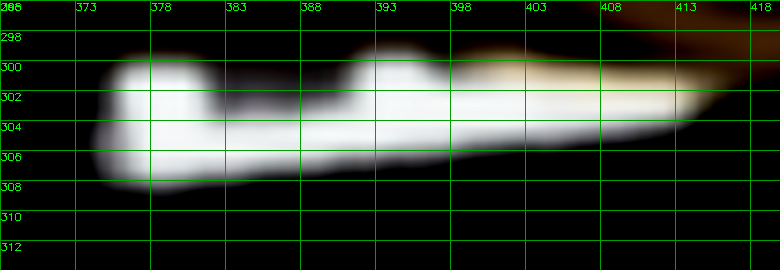

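```bash
sed -i 's/p4(163,150))\]/np.array([375.5,307.75]))]/' fit2.py; python3 fit2.py
python3 - <<'E'
from h import *
np.set_printoptions(precision=4,suppress=True)
A=grab_frame("top"); c,s=np.cos(.1043),np.sin(.1043)
def P(uv,z,o): 
    p=onplane(A,uv,[0,0,z],[0,0,1]);return p[:2]-np.array([c*o[0]-s*o[1],s*o[0]+c*o[1]])
print("mouth",P((374.04,308.29),.03,(-.068,.025)),P((366.8,246.3),.03,(.068,.025)))
for z in(.0445,.048): print(P((375.5,307.75),z,(-.065,.022)))
E
```

```text
[ 0.4687 -0.1838  0.0564 -0.0143  0.1032] [-0.3457  0.7091  0.9123 -0.2955  0.4889 -1.119  -0.6107 -0.2046 -0.2652
  0.9428  0.0417  0.1782 -0.054 ]
mouth [ 0.4711 -0.1846] [ 0.4698 -0.1853]
[ 0.4692 -0.1835]
[ 0.4693 -0.1831]
```

```bash
python3 -m jog '[[[0.0015,-0.0015,0,0,0,0,0],[0,0,-0.002,0,0,0,0],[0,0,-0.002,0,0,0,0],[0,0,-0.002,0,0,0,0],[0,0,0,0,0,0,0]]]';python3 -m jog '[[[0,0,-0.002,0,0,0,0],[0,0,0,0,0,0,0]]]';python3 -m jog '[[[0,0,-0.002,0,0,0,0],[0,0,0,0,0,0,0]]]'
```

```text
t: 12.1
eef_pos: [0.4717, -0.1868, 0.0714]
ee_rot: [3.141, 0.002, 1.675]
force: [-0.6, 1.3, -2.1]
width: 0.0156
t: 12.35
eef_pos: [0.4717, -0.1868, 0.0695]
ee_rot: [3.141, 0.002, 1.674]
force: [0.9, -0.5, -2.5]
width: 0.0156
t: 12.6
eef_pos: [0.4717, -0.1868, 0.0675]
ee_rot: [3.141, 0.002, 1.674]
force: [-0.1, -0.4, -2.8]
width: 0.0155
```

```bash
for i in 1 2; do python3 -m jog '[[[0,0,-0.001,0,0,0,0],[0,0,0,0,0,0,0]]]' | grep -E "eef|force"; done
python3 -m jog '[[[0,0,-0.001,0,0,0,0],[0,0,0,0,0,0,0]]]'| grep -E "eef|force"
```

```text
eef_pos: [0.4718, -0.1868, 0.0666]
force: [0.2, 0.3, -2.1]
eef_pos: [0.4719, -0.1869, 0.0659]
force: [-1.1, 0.6, 0.4]
eef_pos: [0.4719, -0.1869, 0.0648]
force: [-1.3, 1.4, 3.3]
```

Run:
```python
from h import *
im=grab_frame("scene")["pixels"][:,:,::-1]; cv2.imwrite("pics/s1.png",up(im,(190,255,290,325),8))
im=grab_frame("top")["pixels"][:,:,::-1]; cv2.imwrite("pics/s2.png",up(im,(360,290,430,325),10))
```

```text
(no output)
```

View pics/s1.png

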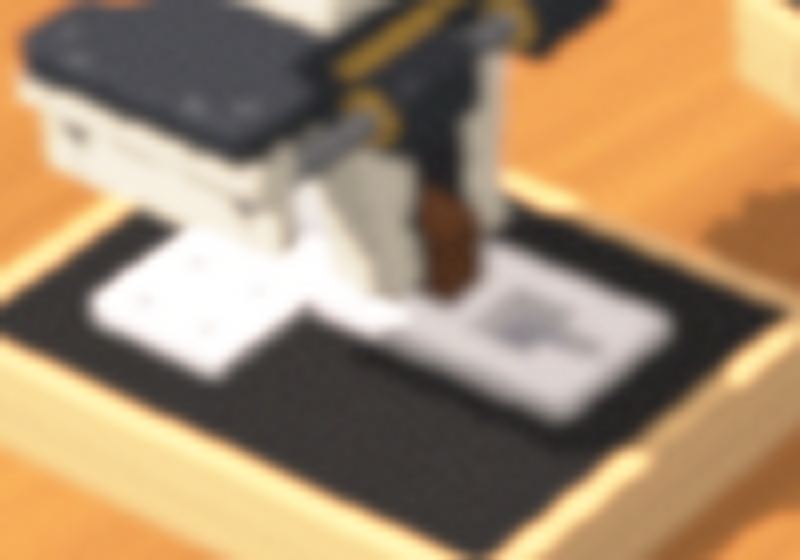

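View pics/s2.png

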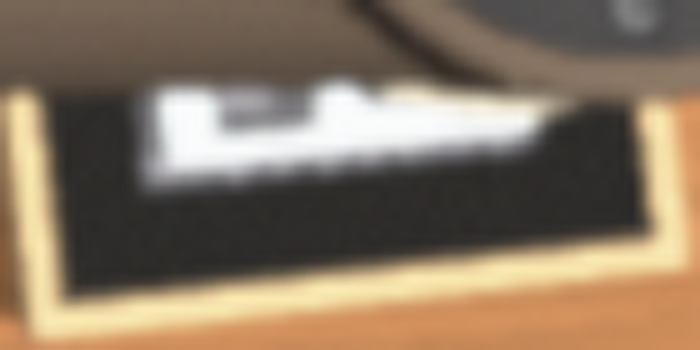

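```bash
for i in 1; do python3 -m jog '[[[0,0,-0.001,0,0,0,0],[0,0,-0.001,0,0,0,0],[0,0,0,0,0,0,0]]]' | grep -E "eef|force"; done
python3 -m jog '[[[0,0,-0.001,0,0,0,0],[0,0,-0.001,0,0,0,0],[0,0,0,0,0,0,0]]]'| grep -E "eef|force"
python3 -m jog '[[[0,0,-0.001,0,0,0,0],[0,0,-0.001,0,0,0,0],[0,0,0,0,0,0,0]]]'| grep -E "eef|force"
```

```text
eef_pos: [0.4719, -0.1868, 0.0625]
force: [-0.4, -1.1, 2.1]
eef_pos: [0.4719, -0.1868, 0.0605]
force: [0.4, -0.2, 2.3]
eef_pos: [0.472, -0.1869, 0.06]
force: [-5.0, 2.0, 20.1]
```

```bash
python3 -m jog '[[[0,0,-0.001,0,0,0,0],[0,0,0,0,0,0,0],[0,0,0,0,0,0,0],[0,0,0,0,0,0,0]]]' | grep -E "eef|force"
python3 -m jog '[[[0,0,0.001,0,0,0,0],[0,0,0.001,0,0,0,0.2],[0,0,0,0,0,0,0.4],[0,0,0,0,0,0,0.5],[0,0,0,0,0,0,0.5],[0,0,0,0,0,0,0.5]]]'
python3 -m jog '[[[0,0,0.01,0,0,0,0.5],[0,0,0.03,0,0,0,0.5],[0,0,0.05,0,0,0,0.5],[0,0,0.05,0,0,0,0.5],[0,0,0.05,0,0,0,0.5],[-0.03,0.05,0,0,0,0,0.5],[-0.03,0.05,0,0,0,0,0.5],[-0.03,0.05,0,0,0,0,0.5],[0,0.05,0,0,0,0,0.5],[0,0.06,0,0,0,0,0.5],[0,0,0,0,0,0,0.5]]]'
python3 - <<'E'
from h import *
for n,b in(("scene",(165,235,305,345)),("top",(335,215,445,335))):
    im=grab_frame(n)["pixels"][:,:,::-1]; cv2.imwrite(f"pics/f_{n}.png",up(im,b,5)); cv2.imwrite(f"pics/F_{n}.png",im)
E
```

```text
eef_pos: [0.472, -0.1869, 0.0599]
force: [-9.0, 4.4, 30.8]
t: 15.82
eef_pos: [0.4717, -0.1868, 0.0595]
ee_rot: [3.141, 0.002, 1.674]
force: [0.3, 0.1, -0.6]
width: 0.0435
t: 17.2
eef_pos: [0.3817, 0.0766, 0.2507]
ee_rot: [3.139, 0.001, 1.681]
force: [0.4, -0.7, -0.2]
width: 0.0439
```

View pics/f_scene.png

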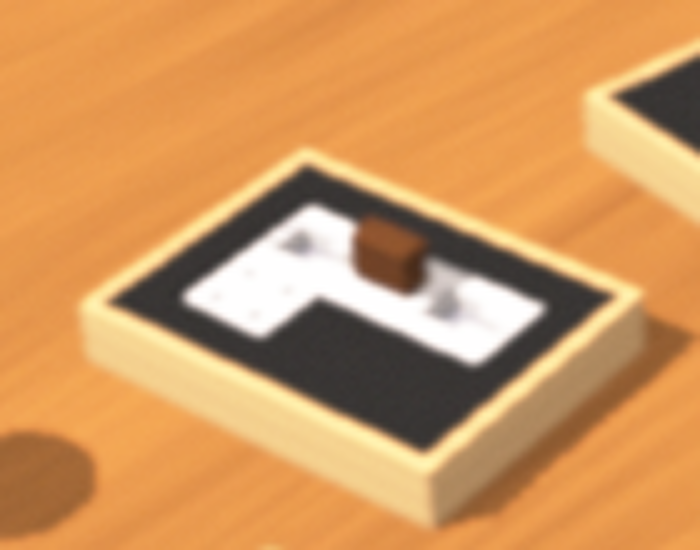

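View pics/f_top.png

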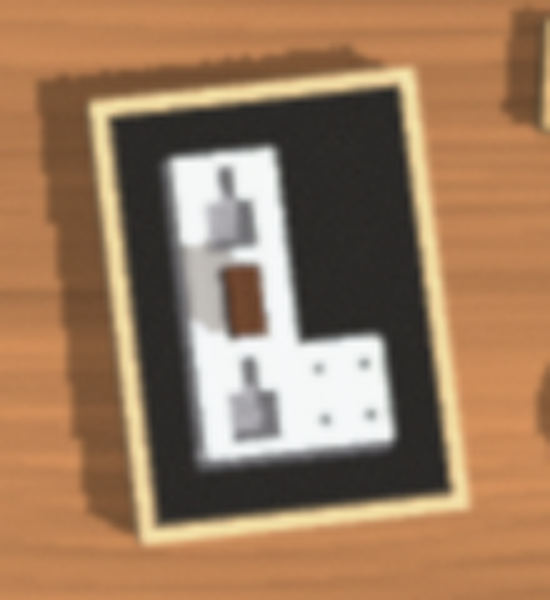

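View pics/F_scene.png

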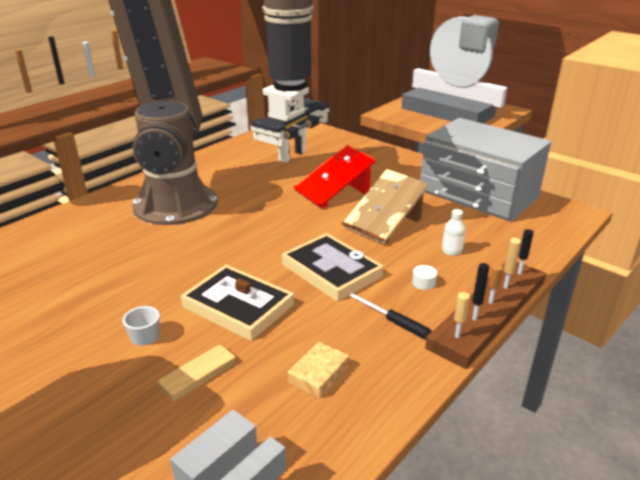

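The plate sits level inside the cutout (scene pixel about 238,290) with no side wall showing. The gripper is clear, and the bystanders are where they were.

```bash
python3 -m jog '[[[0,0,0,0,0,0,0.5],[0,0,0,0,0,0,0.5]]]'; python3 -c "
from station import job_done; print(job_done())"
```

```text
t: 17.55
eef_pos: [0.3819, 0.0721, 0.2497]
ee_rot: [3.141, 0.002, 1.672]
force: [-0.1, -0.5, 0.4]
width: 0.044
the job is handed in; nothing more can be done
None
```

The template is off its studs and pressed home in the L-shaped foam cutout. I let go of it, moved the arm clear and handed the job in at about 17.6 s.

- **Taking it off:** I gripped the block with the tool tilted 25° and slid the template about 22 mm up the slope. It then lifted square to the slope, with only about 3 N on the wrist.
- **Before lowering:** A check over the cutout showed the template about 1.5 mm off in x and y, and I corrected that. My corner picks in the camera images disagreed by up to about 1 pixel (roughly 2 mm), so the offset was only roughly known.
- **Pressing in:** The plate met the floor at a tool height of about 66 mm and hit a rigid stop at 60 mm. That is the full 6 mm of floor travel, and I held it there at about 31 N.
- **Last pictures:** They show the plate level and flush inside the L, its grip block free, and nothing else on the bench visibly moved. I judged this by eye and did not measure it. In the top view a thin strip of floor shows along the left and lower edges only, so the plate may sit slightly off-centre within the 3 mm clearance.

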